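# Slide the base blank along the rail into the gluing jig's corner

## Robot

A 6-joint arm with a two-finger parallel gripper is mounted at the origin on the work surface. World frame = base frame: x ahead of the robot, y to its left, z up, the work surface at z = 0. Lengths are in m, angles in rad, forces in N, time in s.
With the tool pointing down it reaches from about 0.35 to 0.775 m from the base axis. Payload 5.5 kg.
Tool frame: the origin (TCP) lies on the centre line of the jaws, within the pads' length; the fingertips stand 22 mm ahead of it and the grasp point (between the pads) lies 3 mm ahead of it; z points along the fingers, y is the line along which they close (so a half turn about z gives the same grasp; the last joint's range is limited). The gripper opens to 85 mm and grips with 20 to 120 N. Pads are 22 mm wide; open, the fingers measure 114 mm over their backs; the gripper's body (76 mm by 85 mm) begins 54 mm behind the grasp point. The pads swing forward as they close: fully open they stand 13 mm farther back than shut.
Start: joints at [-1.373, 0.313, 0.046, 1.304, 0, 1.431], TCP at [0.191, -0.543, 0.217] pointing down, gripper open.
Joint ranges: [-2.76, 2.76], [-0.86, 1.69], [-1.03, 1.26], [-2.2, 2.34], [-1.47, 1.5], [-3.14, 3.14]. Speed limits (rad/s): [2.57, 2.57, 3.14, 3.14, 3.14, 3.14].

## Interface

Orientations are given as a unit quaternion [w, x, y, z].
In Python, from workcell import * gives the robot as it stands.
- The arm moves only by the tool drive_tool, never from a script. Its argument "series" is one flat list of numbers, 7 for each row, row after row: the opening, from 0 (shut) to 1 (fully open), then the shift along the tool's x, y, z in m, then the turn, a rotation vector about the tool's x, y, z in degrees. A call has 1 to 12 rows; each row shifts and turns the commanded pose from where the row before left it, along the tool's axes as they then stand; what a row does not reach is not made up. A row lasts 1/12 s, in which the tool goes at most 41.7 mm and 7.16 degrees, less where a joint would pass 70% of its speed; a pose out of reach is approached as far as the arm can. A call with a gripper value outside its range is refused whole. The fingers move at their own pace and stop on an object; the grip force is fixed at half the most. Time passes only in rows, so rows that do not move let the fingers close. It gives the time, the measured TCP pose, the force, the opening and the grip force at its end, in the units of the state.
- observe(): the state, without advancing time (a new reading comes with each control period).
- grab_frame(name): name is "scene" or "top"; returns a dict with "img" (480x640x3 uint8, blue, green, red), "vfov" (degrees; the focal length in pixels is half the picture's height over the tangent of half this angle, whatever the lens; pixels are square), "cx", "cy" (the principal point, pixels), "k1" (the pictures are not rectified: a ray, as slopes to the right and down, at radius r is drawn at 1 + k1 r^2 times it, then the intrinsics apply), "R" (3x3) and "t" (3): a world point X has camera coordinates R X + t. Camera axes: x right, y down, z forward; pixel columns grow to the right and rows downward; lengths in m; the calibration is good to about 2 mm. A picture is of the moment at which its call begins. There is no depth.
- job_done(): hands the job in; it is judged then, once.
Trained networks look in a picture, given as the dict that the camera call returned (one of the last four; its "shot" number tells which), for a name from the list of things; names that differ only in an ending like _2 or _b are one class to them, and where a whole thing is asked for, a point or a joint stands for the part that bears it (a point fixed in the world has none). Each returns a list of dicts, best first, with "score" (0 to 1); they miss things now and then, are a little off and sometimes report something else, mostly with a low value. They report only what shows in the picture. A call takes as long as a camera call. They do not tell look-alikes from the thing itself.
- look_for(picture, label): "uv" ([column, row] in pixels, amid what is visible of it).
The state is a dict: "time": time; "joint_pos": joint angles; "qvel": joint speeds; "effort": joint torques, N m; "position": TCP position; "eef_rot": TCP orientation; "force": force on the tool from outside, world axes, zero at the start; "moment": the same for the moment, N m; "gripper_width": finger opening in m; "finger_force": force on a finger pad.
Only numpy, scipy, OpenCV 4.12 (cv2) and the standard library are available. Lean on these libraries where they do the work, as an engineer would, in place of code of your own. Each camera call takes 0.05 s, during which the arm holds its last target. There are 200 camera calls.

## Task

With the fingertips or the outside of the fingers, push the rectangular wooden blank on the gluing jig straight across until its long side lies flat against the rail, before it goes any distance along; then keep it against the rail and slide it along into the corner pocket until it is fully home, touching both the rail and the end stop. Only push it: never lift it off the board. Leave the round blank and everything else where it is.

Things in the scene. Friction and masses are not known exactly. Their poses are not given: they have to be found in the camera images.
- jig: gluing jig, fixed on the table: wooden board 200 (x) x 320 (y) x 12 mm thick; origin at the centre of its underside, y along the rail towards the pocket, x from the near edge across to the rail, z up. Aluminium rail along the far edge: inner face at x = 70 mm, 20 thick, y -155 to 155, its top 18 above the board
- corner (a point): inner corner where rail and end stop meet, on the board's top (jig x 70, y 125, z 12 mm); axes as the jig's. The end stop runs 75 mm from here in -x, is 22 thick and 18 high
- home (a point): on the board's top, where the centre of the blank's underside is when it is fully home (jig x 50, y 95, z 12 mm); axes as the jig's. The pocket is 44 wide between the rail and a guide strip, 40 deep from the stop, open towards -y, so the last 20 mm of the blank stick out. The guide strip is 15 wide, 40 long, 14 high (jig x 11 to 26, y 85 to 125 mm)
- blank: rectangular wooden blank to be slid, 40 (x) x 60 (y, long side) x 14 mm (z, up), about 30 g, loose on the jig board off the rail (centre at jig x -45 to -20), nearer the pocket or farther from it than the round blank, turned up to 0.35 rad from the rail; origin at the centre of its underside
- round_blank: round wooden blank, 44 mm across, 14 mm thick, loose on the jig board beside the rectangular one; stays where it is; origin at the centre of its underside
- jar: small glass jar, 36 mm across, 50 mm tall, standing on the jig board's near corner on the pocket's end; origin at the centre of its underside
- ornament: dark green turned knob-like ornament, 38 mm across, 40 mm tall, standing on the jig board between the jar and the pocket; origin at the centre of its underside
- paste_tin: open tin with white paste, 72 mm across, 50 mm tall, on the table at the right; origin at the centre of its underside
- brush: brush lying on the table at the right
- bowl: black rubber bowl, 150 mm across, 75 mm tall, on the table at the left; origin at the centre of its underside
- scraper: flat scraper lying on the table at the left
Things that resemble listed ones, but are neither listed nor needed, are in the scene too. What is shaped like the blank but white is not meant.

How it is judged:
By the outcome, as a careful person would: the job done as asked, in the order asked, and still so for the second after the job is handed in, with the robot touching nothing.
It also fails if it takes over 48 s, if anything falls off the work surface, if the arm or the gripper's body presses on something with over 40 N, if the wrist force passes 120 N, or if a joint passes its speed limit or range.

## Working session

There is one attempt and no reset: what is moved stays moved. The work goes in short steps, Python scripts to look and compute and a tool call to move; the robot and the scene stay as the last step left them, time stands still between calls to the robot, and variables do not carry over. Pictures are saved under pics/ and viewed, at most 11 in all, crops included, and the job is handed in when it is done.

Besides the shell and the picture viewer there is one more tool, called as name(argument=value, ...), one argument or row to a line, values as JSON. drive_tool: Moves the arm, as the interface text tells. Its arguments: {"type":"object","properties":{"series":{"type":"array","items":{"type":"number"}}},"required":["series"]}

```bash
mkdir -p pics; ls
cat > h.py <<'E'
from workcell import *
import numpy as np, cv2
def K(f):
    F=240/np.tan(np.radians(f["vfov"])/2); return F
def ray(f,uv):
    F=K(f); d=(np.array(uv,float)-[f["cx"],f["cy"]])/F
    s=d.copy()
    for _ in range(20): s=d/(1+f["k1"]*(s@s))
    R=np.array(f["R"]);t=np.array(f["t"])
    return -R.T@t, R.T@np.array([s[0],s[1],1])
def at(f,uv,z):
    o,d=ray(f,uv); return o+d*(z-o[2])/d[2]
def px(f,X):
    c=np.array(f["R"])@X+np.array(f["t"]); s=c[:2]/c[2]
    return s*(1+f["k1"]*(s@s))*K(f)+[f["cx"],f["cy"]]
E
python3 - <<'E'
from h import *
for n in("top","scene"):
    f=grab_frame(n); cv2.imwrite(f"pics/{n}0.png",f["img"])
    o,d=ray(f,(320,240)); print(n,o,d,f["vfov"],f["k1"])
    for l in("jig","blank","round_blank","jar","ornament"):
        print(l,[(np.round(r["uv"]),round(r["score"],2),np.round(at(f,r["uv"],.02),3)) for r in look_for(f,l)])
print(observe())
E
```

```text
pics
top [0.36068895 0.0489296  1.3754795 ] [ 0.08644431 -0.03240617 -0.99584725] 42.765339146497325 -0.14145073932556262
jig [(array([290., 188.]), 0.87, array([0.595, 0.07 , 0.02 ]))]
blank [(array([400., 232.]), 0.93, array([ 0.493, -0.174,  0.02 ])), (array([336., 217.]), 0.9, array([ 0.53 , -0.032,  0.02 ])), (array([369., 276.]), 0.55, array([ 0.397, -0.102,  0.02 ]))]
round_blank [(array([285., 206.]), 0.64, array([0.556, 0.081, 0.02 ]))]
jar [(array([225., 212.]), 0.81, array([0.543, 0.216, 0.02 ]))]
ornament [(array([229., 193.]), 0.73, array([0.587, 0.206, 0.02 ])), (array([337., 217.]), 0.23, array([ 0.529, -0.034,  0.02 ]))]
scene [1.36357003 0.53858603 1.01670819] [-0.63663881 -0.34189682 -0.69134053] 43.80565214491705 0.008885912119886106
jig [(array([302., 292.]), 0.82, array([0.611, 0.09 , 0.02 ]))]
blank [(array([278., 253.]), 0.97, array([ 0.531, -0.021,  0.02 ])), (array([234., 226.]), 0.91, array([ 0.502, -0.165,  0.02 ])), (array([282., 212.]), 0.65, array([ 0.402, -0.089,  0.02 ])), (array([355., 303.]), 0.62, array([0.585, 0.207, 0.02 ])), (array([367., 282.]),
[... 352 characters left out ...]
02 ]))]
{'time': 0.6, 'joint_pos': array([-1.37260000e+00,  3.13161836e-01,  4.60640389e-02,  1.30357446e+00,
        5.02840103e-06,  1.43123154e+00]), 'qvel': array([ 0.00016953, -0.00021982,  0.00117551,  0.00016611,  0.00036571,
        0.00035728]), 'effort': array([-8.04431056e-04, -4.80151713e+01,  2.98664206e+01,  3.57524214e-04,
       -1.01150717e-04, -1.27412150e-05]), 'position': array([ 0.19055969, -0.54254382,  0.21673018]), 'eef_rot': array([6.19335397e-05, 9.85773538e-01, 1.68078936e-01, 4.33143114e-06]), 'force': array([-0.61925986, -0.43398415, -1.14535492]), 'moment': array([ 0.01534383, -0.00860529, -0.04386698]), 'finger_force': 0.0, 'gripper_width': 0.08524181212343285}
```

Run:
```python
import cv2
a=cv2.imread("pics/top0.png")[130:310,190:430]; cv2.imwrite("pics/c1.png",cv2.resize(a,None,fx=3.3,fy=3.3,interpolation=cv2.INTER_CUBIC))
```

```text
(no output)
```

View pics/c1.png

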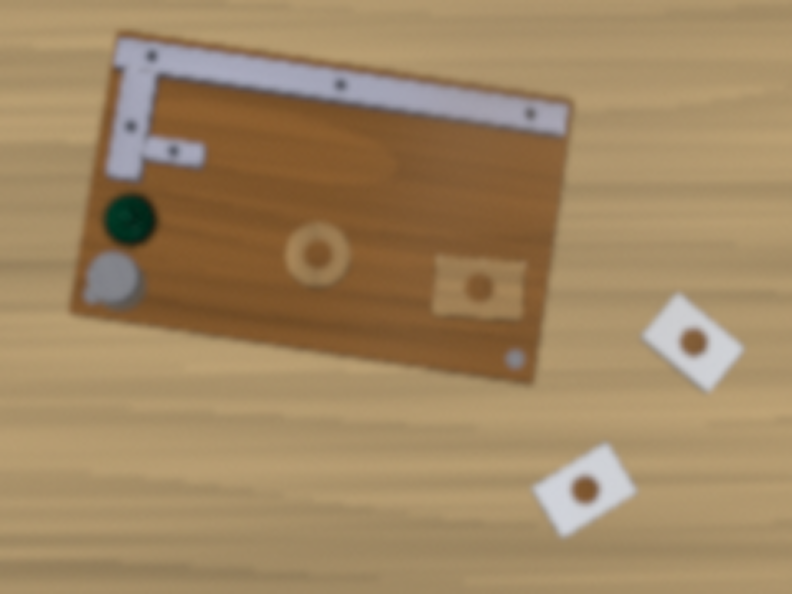

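View pics/scene0.png

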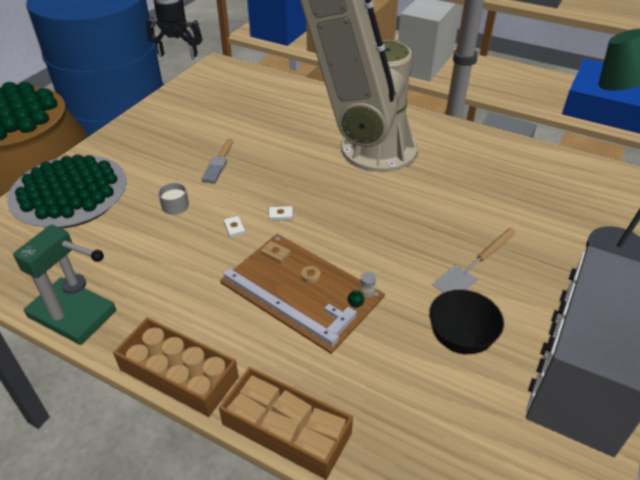

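The blank meant is the wooden rectangle at top (336,217), about crop (480,288). The look-alikes at (400,232) and (369,276) are white and lie off the jig, so they are not meant. The round blank is at (285,206), and the pocket is at the upper left with its corner near crop (156,75). The crop confirms the choice. Next I'll fit the poses.

```bash
cat > fit.py <<'E'
from h import *
from scipy.optimize import least_squares
import json
f=grab_frame("top")
C=lambda p:(190+(p[0]+.5)/3.3-.5,130+(p[1]+.5)/3.3-.5)
def fit(m,p,z,g):
    w=np.array([at(f,C(q),zz)[:2] for q,zz in zip(p,z)]); m=np.array(m,float)
    def r(v):
        c,s=np.cos(v[2]),np.sin(v[2]); return (m@np.array([[c,s],[-s,c]])+v[:2]-w).ravel()
    s=least_squares(r,g); print(np.round(s.x,4),"res mm",np.round(s.fun*1000,1)); return s.x
# jig pts
m=[(.1,.16),(.1,-.16),(-.1,-.16),(-.1,.16),(.07,.125),(.07,-.155)]
j=fit(m,[(118,32),(572,100),(532,384),(71,313),(157,75),(567,136)],[.012]*4+[.03]*2,[.6,.08,0])
b=fit([(.02,.03),(.02,-.03),(-.02,-.03),(-.02,.03)],[(435,255),(527,262),(523,319),(432,314)],[.026]*4,[.53,-.03,0])
ro=at(f,C((318,255)),.026)[:2]
c,s=np.cos(j[2]),np.sin(j[2]); R=np.array([[c,-s],[s,c]])
print("blank in jig",R.T@(b[:2]-j[:2]),"yaw",b[2]-j[2],"round",R.T@(ro-j[:2]))
json.dump(list(j),open("jig.json","w"))
st=observe(); from scipy.spatial.transform import Rotation as Ro
q=st["eef_rot"]; print(Ro.from_quat(np.r_[q[1:],q[0]]).as_matrix().round(3))
E
python3 fit.py
```

```text
[ 0.5881  0.0756 -0.1638] res mm [ 1.1  0.8  0.4 -2.5 -1.3 -1.7 -1.4  1.9  0.8  0.   0.4  1.4]
[ 0.5292 -0.0289 -0.0778] res mm [-0.1 -1.1  0.7  1.1 -0.6  0.7 -0.  -0.7]
blank in jig [-0.04110039 -0.11269104] yaw 0.08592791899428022 round [-0.03574189 -0.00209164]
[[ 0.943  0.331  0.   ]
 [ 0.331 -0.943 -0.   ]
 [-0.     0.    -1.   ]]
```

drive_tool(
  series=[0.2,0,0,0,0,0,5.75,0.2,0,0,0,0,0,5.75,0.2,0,0,0,0,0,5.75,0.2,0,0,0,0,0,5.75,0.2,0,0,0,0,0,5.75,0.2,0.013,-0.035,0,0,0,0,0.2,0.013,-0.035,0,0,0,0,0.2,0.013,-0.035,0,0,0,0,0.2,0.013,-0.035,0,0,0,0,0.2,0.013,-0.035,0,0,0,0,0.2,0.013,-0.035,0,0,0,0,0.2,0.013,-0.035,0,0,0,0],
)

```text
time: 1.65
position: [0.3209, -0.3141, 0.2169]
eef_rot: [0.0, 0.997, -0.082, 0.0]
force: [0.4, -0.9, -0.0]
gripper_width: 0.0172
finger_force: 0.0
```

drive_tool(
  series=[0.2,0.013,-0.035,0,0,0,0,0.2,0.013,-0.035,0,0,0,0,0.2,0.013,-0.035,0,0,0,0,0.2,0.013,-0.035,0,0,0,0,0.2,0.013,-0.035,0,0,0,0,0.2,0.013,-0.035,0,0,0,0,0.2,0.013,-0.035,0,0,0,0,0.2,0,0,0,0,0,0],
)

```text
time: 2.32
position: [0.4524, -0.0838, 0.217]
eef_rot: [-0.001, 0.997, -0.078, 0.001]
force: [-0.1, -0.5, 0.5]
gripper_width: 0.017
finger_force: 0.0
```

```bash
cat > st.py <<'E'
from h import *
import json
from scipy.spatial.transform import Rotation as Ro
j=json.load(open("jig.json")); c,s=np.cos(j[2]),np.sin(j[2]); RJ=np.array([[c,-s],[s,c]])
def tojig(p): return RJ.T@(np.array(p[:2])-j[:2])
def toworld(x,y,z): return np.r_[RJ@np.array([x,y])+j[:2],z]
def show():
    o=observe(); q=o["eef_rot"]; M=Ro.from_quat(np.r_[q[1:],q[0]]).as_matrix()
    print("t",o["time"],"jig mm",(tojig(o["position"])*1000).round(1),"z",(o["position"][2]*1000).round(1),"toolx vs jigx deg",np.degrees(np.arctan2(M[1,0],M[0,0])-j[2]).round(2),"tilt",M[:,2].round(3),"F jig",(RJ.T@o["force"][:2]).round(1),o["force"][2].round(1),"w",o["gripper_width"].round(4))
E
python3 - <<'E'
from st import *
show(); f=grab_frame("top")
for x,y in((515,358),(130,220),(113,275)): print((tojig(at(f,(190+x/3.3,130+y/3.3),.012))*1000).round(0))
E
```

```text
Traceback (most recent call last):
  File "st.py", line 9, in show
    print("t",o["time"],"jig mm",(tojig(o["position"])*1000).round(1),"z",(o["position"][2]*1000).round(1),"toolx vs jigx deg",np.degrees(np.arctan2(M[1,0],M[0,0])-j[2]).round(2),"tilt",M[:,2].round(3),"F jig",(RJ.T@o["force"][:2]).round(1),o["force"][2].round(1),"w",o["gripper_width"].round(4))
                                                                                                                                                                                                                                                                            ^^^^^^^^^^^^^^^^^^^^^^^^
AttributeError: 'float' object has no attribute 'round'
```

```bash
sed -i 's/o\["gripper_width"\].round(4)/round(o["gripper_width"],4)/' st.py
python3 - <<'E'
from st import *
show(); f=grab_frame("top")
for x,y in((515,358),(130,220),(113,275)): print((tojig(at(f,(190+x/3.3,130+y/3.3),.012))*1000).round(0))
E
```

```text
t 2.3167 jig mm [-107.9 -179.4] z 217.0 toolx vs jigx deg 0.4 tilt [ 0.002  0.002 -1.   ] F jig [ 0.  -0.5] 0.5 w 0.017
[ -84. -145.]
[-30. 128.]
[-69. 133.]
```

drive_tool(
  series=[0.2,0.014,-0.033,0,0,0,0.4,0.2,0.014,-0.033,0,0,0,0,0.2,0,0,0.035,0,0,0,0.2,0,0,0.035,0,0,0,0.2,0,0,0.035,0,0,0,0.2,0,0,0.03,0,0,0,0.2,0,0,0,0,0,0,0.2,0,0,0,0,0,0],
)

```text
time: 3.03
position: [0.487, -0.0289, 0.0808]
eef_rot: [-0.0, 0.996, -0.086, -0.002]
force: [0.1, -0.0, 0.9]
gripper_width: 0.0173
finger_force: 0.0
```

Run:
```python
from st import *
show(); f=grab_frame("scene"); o=observe()
for k,d in(("tip22",.022),("tip35",.035)): print(k,px(f,o["position"]-[0,0,d]))
cv2.imwrite("pics/s1.png",cv2.resize(f["img"][150:350,180:400],None,fx=3.5,fy=2.9999,interpolation=cv2.INTER_CUBIC))
```

```text
t 3.0333 jig mm [ -82.7 -119.6] z 80.8 toolx vs jigx deg -0.48 tilt [-0.004  0.001 -1.   ] F jig [ 0.1 -0. ] 0.9 w 0.0173
tip22 [283.55192349 228.23818711]
tip35 [283.76675277 232.25600457]
```

View pics/s1.png

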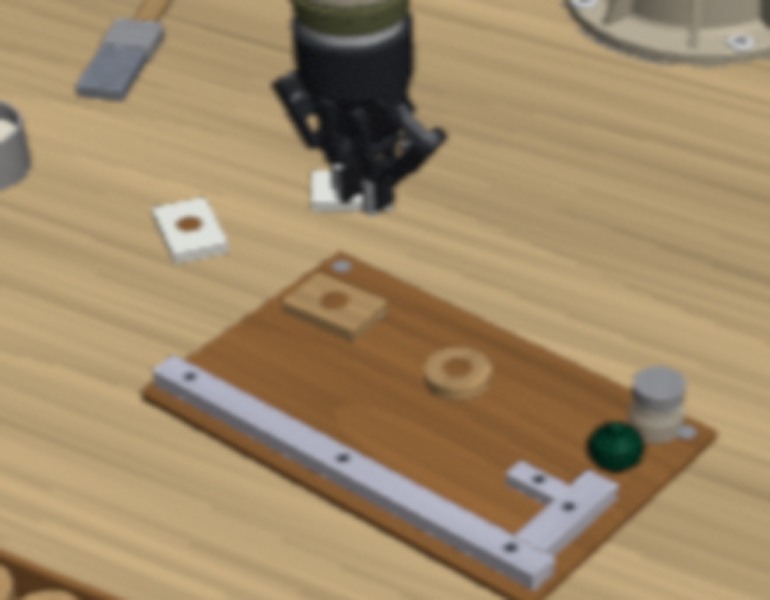

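Run:
```python
from st import *
show(); f=grab_frame("scene"); S=lambda p:((p-[180,150])*[3.5,3]).round(0)
for k,p in(("blankhole",(-.041,-.113,.026)),("corner-+",(-.1,.16,.012)),("corner--",(-.1,-.16,.012)),("corner+-",(.1,-.16,.012))): print(k,S(px(f,toworld(*p))))
o=observe()["position"]
for d in(0,.01,.022): print(d,S(px(f,o-[0,0,d])))
g=grab_frame("top"); cv2.imwrite("pics/t1.png",np.hstack([cv2.resize(g["img"][170:270,280:400],None,fx=3.3,fy=5,interpolation=2),cv2.resize(f["img"][170:270,230:340],None,fx=3.6,fy=5,interpolation=2)]))
print(px(g,o),px(g,o-[0,0,.022]))
```

```text
t 3.0833 jig mm [ -80.9 -119.6] z 82.5 toolx vs jigx deg -0.48 tilt [-0. -0. -1.] F jig [0.2 0.3] 0.5 w 0.017
blankhole [334. 298.]
corner-+ [720. 426.]
corner-- [339. 245.]
corner+- [138. 387.]
0 [360. 214.]
0.01 [361. 223.]
0.022 [361. 235.]
[336.95388572 231.73630064] [336.35543966 232.75946945]
```

View pics/t1.png

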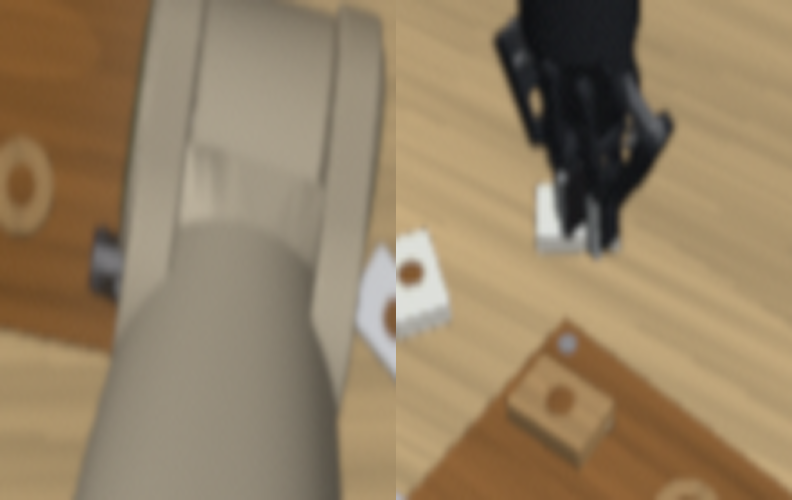

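drive_tool(
  series=[0.2,0,-0.006,0,0,0,-0.5,0.2,0,0,0.016,0,0,0,0.2,0,0,0.016,0,0,0,0.2,0,0,0,0,0,0],
)

```text
time: 3.52
position: [0.4891, -0.0221, 0.049]
eef_rot: [-0.0, 0.997, -0.081, -0.001]
force: [-0.6, -0.0, -0.5]
gripper_width: 0.0171
finger_force: 0.0
```

Run:
```python
from st import *
show(); f=grab_frame("scene"); S=lambda p:((p-[240,190])*[6,6]).round(0)
o=observe()["position"]
for d in(0,.01,.022): print(d,S(px(f,o-[0,0,d])))
cv2.imwrite("pics/s2.png",cv2.resize(f["img"][190:280,240:340],None,fx=6,fy=6,interpolation=2))
```

```text
t 3.5167 jig mm [ -81.8 -112.5] z 49.0 toolx vs jigx deg 0.12 tilt [-0.001  0.    -1.   ] F jig [-0.6 -0.1] -0.5 w 0.0171
0 [277. 256.]
0.01 [278. 274.]
0.022 [279. 296.]
```

View pics/s2.png

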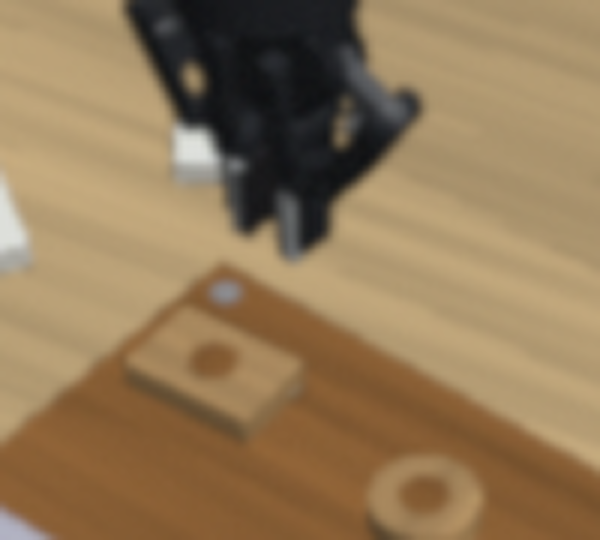

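drive_tool(
  series=[0.2,0,0,0.006,0,0,0,0.2,0,0,0,0,0,0],
)

```text
time: 3.73
position: [0.4903, -0.0225, 0.0442]
eef_rot: [0.0, 0.997, -0.081, 0.001]
force: [-1.4, 1.6, 0.3]
gripper_width: 0.0171
finger_force: 0.0
```

drive_tool(
  series=[0.2,0,0,0.004,0,0,0,0.2,0,0,0,0,0,0],
)

```text
time: 3.9
position: [0.4899, -0.0225, 0.0397]
eef_rot: [0.0, 0.997, -0.081, 0.0]
force: [0.0, -0.8, -0.1]
gripper_width: 0.0175
finger_force: 0.0
```

drive_tool(
  series=[0.2,0,0,0.002,0,0,0,0.2,0,0,0,0,0,0],
)

```text
time: 4.07
position: [0.4897, -0.0225, 0.0376]
eef_rot: [0.0, 0.997, -0.081, -0.0]
force: [-0.3, 0.0, -0.1]
gripper_width: 0.0169
finger_force: 0.0
```

Run:
```python
from st import *
show(); f=grab_frame("scene"); S=lambda p:((p-[240,190])*[6,6]).round(0)
o=observe()["position"]
for d in(0,.01,.022): print(d,S(px(f,o-[0,0,d])))
x,y=tojig(o)
for dy in(.016,-.016): print("finger face bottom, tip22",S(px(f,toworld(x+.011,y+dy,o[2]-.022))))
cv2.imwrite("pics/s3.png",cv2.resize(f["img"][190:280,240:340],None,fx=6,fy=6,interpolation=2))
```

```text
t 4.0667 jig mm [ -81.1 -112.9] z 37.6 toolx vs jigx deg 0.09 tilt [-0. -0. -1.] F jig [-0.3 -0. ] -0.1 w 0.0169
0 [277. 278.]
0.01 [278. 297.]
0.022 [279. 318.]
finger face bottom, tip22 [292. 351.]
finger face bottom, tip22 [231. 316.]
```

View pics/s3.png

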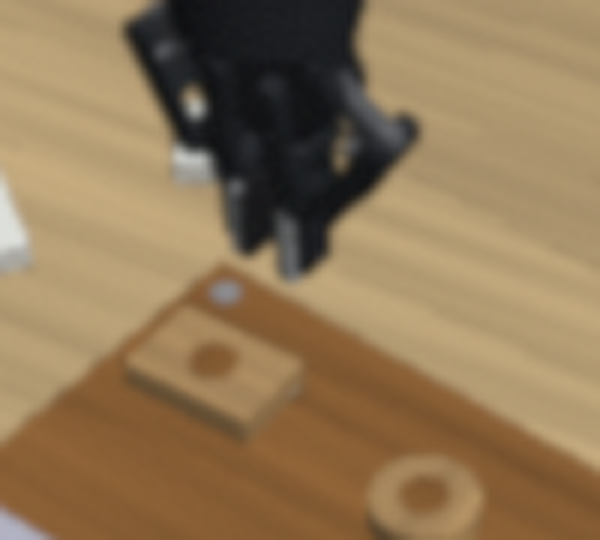

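drive_tool(
  series=[0.2,0,0,0.002,0,0,0,0.2,0,0,0,0,0,0],
)

```text
time: 4.28
position: [0.4896, -0.0225, 0.0354]
eef_rot: [0.0, 0.997, -0.081, -0.0]
force: [0.5, 0.2, 0.3]
gripper_width: 0.0175
finger_force: 0.0
```

drive_tool(
  series=[0.2,0,0,0.002,0,0,0,0.2,0,0,0,0,0,0],
)

```text
time: 4.45
position: [0.4895, -0.0225, 0.0334]
eef_rot: [0.0, 0.997, -0.081, -0.0]
force: [-0.3, -0.1, -0.0]
gripper_width: 0.017
finger_force: 0.0
```

drive_tool(
  series=[0.2,0,0,0.002,0,0,0,0.2,0,0,0,0,0,0],
)

```text
time: 4.62
position: [0.4895, -0.0225, 0.0313]
eef_rot: [0.0, 0.997, -0.081, -0.0]
force: [-0.2, 0.4, -0.4]
gripper_width: 0.017
finger_force: 0.0
```

No contact at 31 mm, so the tips really are higher than the nominal 22 mm offset gives. I'll keep feeling downwards.

drive_tool(
  series=[0.2,0,0,0.003,0,0,0,0.2,0,0,0,0,0,0],
)

```text
time: 4.78
position: [0.4895, -0.0225, 0.0282]
eef_rot: [0.0, 0.997, -0.081, -0.0]
force: [-0.3, 0.9, -0.6]
gripper_width: 0.0169
finger_force: 0.0
```

drive_tool(
  series=[0.2,0,0,0.003,0,0,0,0.2,0,0,0,0,0,0],
)

```text
time: 4.95
position: [0.4894, -0.0225, 0.0252]
eef_rot: [-0.0, 0.997, -0.081, -0.0]
force: [0.4, 0.5, 0.1]
gripper_width: 0.0172
finger_force: 0.0
```

Run:
```python
from st import *
show(); f=grab_frame("scene")
o=observe()["position"]; x,y=tojig(o); S=lambda p:((p-[240,190])*[6,6]).round(0)
for z in(.012,.03,.05): print(z,[S(px(f,toworld(x+dx,y+.016,z))) for dx in(-.011,.0,.011)])
cv2.imwrite("pics/s4.png",cv2.resize(f["img"][190:280,240:340],None,fx=6,fy=6,interpolation=2))
```

```text
t 4.95 jig mm [ -81.4 -112.9] z 25.2 toolx vs jigx deg 0.08 tilt [-0.001  0.    -1.   ] F jig [0.3 0.6] 0.1 w 0.0172
0.012 [array([328., 326.]), array([310., 341.]), array([293., 357.])]
0.03 [array([326., 294.]), array([309., 309.]), array([291., 324.])]
0.05 [array([325., 257.]), array([307., 272.]), array([289., 288.])]
```

View pics/s4.png

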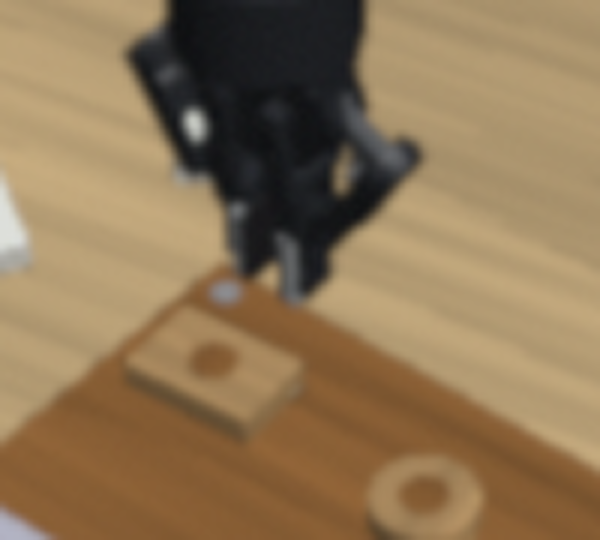

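Run:
```python
from st import *
g=grab_frame("top"); f=grab_frame("scene")
v=g["img"][200:250,295:345].max(2); ys,xs=np.where(v<75); print("dark top cols",xs.min()+295,xs.max()+295,"rows",ys.min()+200,ys.max()+200,"leftmost rows",ys[xs<=xs.min()+2]+200)
def tri(a,b):
    o1,d1=ray(f,a);o2,d2=ray(g,b); s=np.linalg.lstsq(np.c_[d1,-d2],o2-o1,rcond=None)[0]
    p,q=o1+s[0]*d1,o2+s[1]*d2; return (tojig((p+q)/2)*1000).round(1),((p+q)/2)[2].round(4),"gap",np.linalg.norm(p-q).round(4)
r=ys[xs<=xs.min()+1].mean()+200
print(tri((309.2,215.8),(xs.min()+295+.5,r)))
```

```text
dark top cols 304 310 rows 220 232 leftmost rows [221 229 229 229 230 230 230 231]
(array([-90.9, -50.4]), np.float64(0.1304), 'gap', np.float64(0.0021))
```

drive_tool(
  series=[0.2,0,0,0.004,0,0,0,0.2,0,0,0,0,0,0],
)

```text
time: 5.27
position: [0.4895, -0.0225, 0.0212]
eef_rot: [0.0, 0.997, -0.081, -0.0]
force: [-0.6, -0.2, -0.1]
gripper_width: 0.0173
finger_force: 0.0
```

drive_tool(
  series=[0.2,0,0,0.004,0,0,0,0.2,0,0,0,0,0,0],
)

```text
time: 5.43
position: [0.4893, -0.0225, 0.017]
eef_rot: [0.0, 0.997, -0.081, -0.0]
force: [0.2, 0.3, -0.1]
gripper_width: 0.017
finger_force: 0.0
```

drive_tool(
  series=[0.2,0,0,0.004,0,0,0,0.2,0,0,0,0,0,0],
)

```text
time: 5.6
position: [0.4893, -0.0225, 0.013]
eef_rot: [0.0, 0.997, -0.081, -0.0]
force: [0.2, 0.1, -0.3]
gripper_width: 0.0171
finger_force: 0.0
```

drive_tool(
  series=[0.2,0,0,0.004,0,0,0,0.2,0,0,0,0,0,0],
)

```text
time: 5.77
position: [0.4894, -0.0225, 0.0091]
eef_rot: [-0.0, 0.997, -0.081, -0.0]
force: [0.5, 0.5, -0.5]
gripper_width: 0.0171
finger_force: 0.0
```

drive_tool(
  series=[0.2,0,0,0.004,0,0,0,0.2,0,0,0,0,0,0],
)

```text
time: 5.93
position: [0.4894, -0.0225, 0.0051]
eef_rot: [-0.0, 0.997, -0.081, -0.0]
force: [-0.3, 0.1, 0.5]
gripper_width: 0.017
finger_force: 0.0
```

Run:
```python
from st import *
show(); f=grab_frame("scene")
o=observe()["position"]; x,y=tojig(o); S=lambda p:((p-[240,190])*[6,6]).round(0)
for z in(.012,.02,.03): print(z,[S(px(f,toworld(x+.011,y+dy,z))) for dy in(-.016,.016)])
cv2.imwrite("pics/s5.png",cv2.resize(f["img"][190:280,240:340],None,fx=6,fy=6,interpolation=2))
```

```text
t 5.9333 jig mm [ -81.4 -112.8] z 5.1 toolx vs jigx deg 0.09 tilt [-0.001  0.    -1.   ] F jig [-0.4  0.1] 0.5 w 0.017
0.012 [array([232., 322.]), array([293., 357.])]
0.02 [array([231., 308.]), array([292., 342.])]
0.03 [array([230., 290.]), array([291., 324.])]
```

View pics/s5.png

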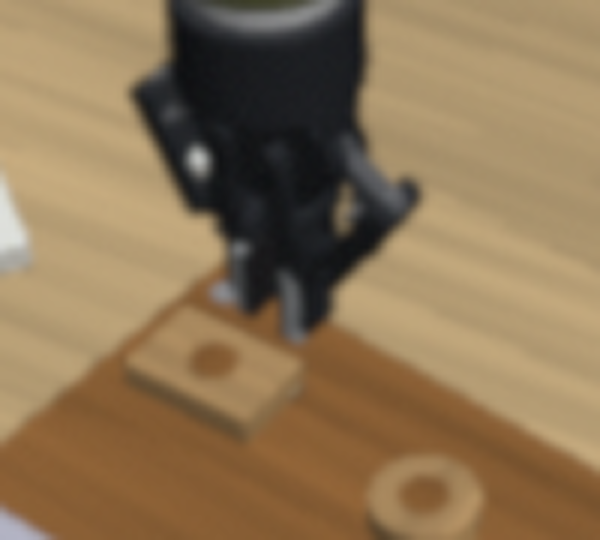

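Tips now at (240,312) and (295,338) in the crop, about 20 mm above the table, beside the blank. I'll go down 4 mm and push across in steps.

drive_tool(
  series=[0.2,0,0,0.004,0,0,0,0.2,0.003,0,0,0,0,0,0.2,0.003,0,0,0,0,0,0.2,0.004,0,0,0,0,0,0.2,0.004,0,0,0,0,0,0.2,0.004,0,0,0,0,0,0.2,0.004,0,0,0,0,0,0.2,0.004,0,0,0,0,0,0.2,0.004,0,0,0,0,0,0.2,0,0,0,0,0,0],
)

```text
time: 6.82
position: [0.5206, -0.0277, 0.0018]
eef_rot: [0.0, 0.997, -0.081, 0.001]
force: [-0.0, 0.7, 0.1]
gripper_width: 0.0172
finger_force: 0.0
```

```bash
cat > loc.py <<'E'
from st import *
show()
for n in("scene","top"):
    f=grab_frame(n)
    print(n,[((tojig(at(f,r["uv"],.022))*1000).round(0),round(r["score"],2)) for r in look_for(f,"blank")],"round",[(tojig(at(f,r["uv"],.022))*1000).round(0) for r in look_for(f,"round_blank")][:1])
    cv2.imwrite(f"pics/cur_{n}.png",f["img"])
E
python3 loc.py
```

```text
t 6.8167 jig mm [ -49.8 -112.9] z 1.8 toolx vs jigx deg 0.08 tilt [ 0.001 -0.    -1.   ] F jig [-0.1  0.6] 0.1 w 0.0172
scene [(array([ -16., -120.]), 0.73), (array([ -45., -247.]), 0.67), (array([-188., -460.]), 0.22)] round [array([-127.,  341.])]
top [(array([-93., 367.]), 0.72), (array([ -52., -264.]), 0.64)] round [array([-37.,  -5.])]
```

```bash
cat > seg.py <<'E'
from st import *
def rect(n,z=.026,s=2):
    f=grab_frame(n)
    xs=np.arange(-.1,.075,.001/s); ys=np.arange(-.16,.13,.001/s)
    m=np.array([[px(f,toworld(x,y,z)) for y in ys] for x in xs[::-1]],np.float32)
    return cv2.remap(f["img"],m,None,cv2.INTER_CUBIC)
def blobs(im,s=2):
    h=cv2.cvtColor(im,cv2.COLOR_BGR2HSV); m=((h[...,2]>150)&(h[...,1]>60)&(h[...,1]<150)).astype(np.uint8)
    m=cv2.morphologyEx(m,cv2.MORPH_OPEN,np.ones((5,5)))
    for c in cv2.findContours(m,cv2.RETR_EXTERNAL,2)[0]:
        if cv2.contourArea(c)>800:
            (u,v),wh,a=cv2.minAreaRect(c); print("x %.1f y %.1f"%(75-v/s,u/s-160),"size",np.round(np.array(wh)/s,1),"ang",round(a,1))
if __name__=="__main__":
    show(); im=rect("scene"); cv2.imwrite("pics/rect.png",im); blobs(im)
    h=cv2.cvtColor(im,cv2.COLOR_BGR2HSV); print(h[int((75+36)*2),310:400:10].tolist())
E
python3 seg.py
```

```text
t 7.1167 jig mm [ -51.4 -112.8] z 1.6 toolx vs jigx deg 0.09 tilt [-0. -0. -1.] F jig [ 0.3 -0.2] -0.6 w 0.017
x -91.0 y 0.0 size [ 17. 196.] ang 90.0
x -34.0 y -0.8 size [45.2 39.8] ang 7.8
x 6.5 y -121.0 size [137.  78.] ang 90.0
[[15, 155, 128], [15, 157, 128], [15, 144, 136], [17, 115, 164], [17, 111, 179], [17, 119, 159], [15, 149, 137], [15, 157, 140], [15, 158, 139]]
```

View pics/rect.png

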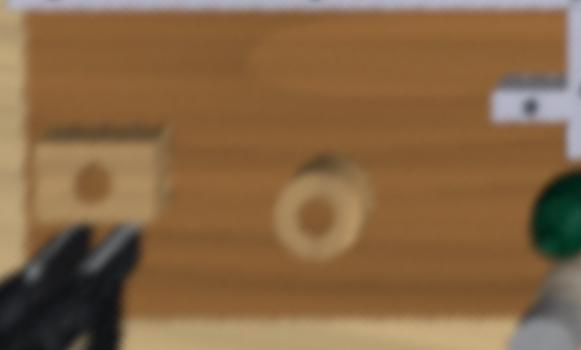

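The rectified view shows the blank (u 35–155, v 140–222) square to the rail and unshifted along it. About 69 mm remain across.

drive_tool(
  series=[0.2,0.005,0,0,0,0,0,0.2,0.005,0,0,0,0,0,0.2,0.005,0,0,0,0,0,0.2,0.005,0,0,0,0,0,0.2,0.005,0,0,0,0,0,0.2,0.005,0,0,0,0,0,0.2,0.005,0,0,0,0,0,0.2,0.005,0,0,0,0,0,0.2,0.005,0,0,0,0,0,0.2,0.005,0,0,0,0,0,0.2,0.005,0,0,0,0,0,0.2,0.005,0,0,0,0,0],
)

```text
time: 8.17
position: [0.579, -0.0371, 0.0016]
eef_rot: [0.0, 0.997, -0.081, -0.0]
force: [-0.8, 0.2, 0.7]
gripper_width: 0.0167
finger_force: 0.0
```

drive_tool(
  series=[0.2,0.003,0,0,0,0,0,0.2,0.002,0,0,0,0,0,0.2,0.001,0,0,0,0,0,0.2,0,0,0,0,0,0],
)

```text
time: 8.5
position: [0.5846, -0.0381, 0.0016]
eef_rot: [0.0, 0.997, -0.081, -0.0]
force: [0.2, -0.3, 0.6]
gripper_width: 0.0168
finger_force: 0.0
```

```bash
cat >> seg.py <<'E'
    # blank extents: light wood in bands between rail and fingers
    def prof(a): 
        return np.where((a[:,2]>148)&(a[:,1]<140))[0]
    for xx in (60,50,40): print("x",xx,"y cols",(lambda w:(w.min()/2-160,w.max()/2-160) if len(w) else None)(prof(h[int((75-xx)*2),30:])+30))
E
python3 seg.py
```

```text
t 8.5 jig mm [  15.  -112.7] z 1.6 toolx vs jigx deg 0.09 tilt [-0. -0. -1.] F jig [ 0.2 -0.2] 0.6 w 0.0168
x -86.8 y -31.0 size [ 25.5 258. ] ang 90.0
x -33.9 y -0.8 size [45.1 40.1] ang 7.4
x 40.8 y -121.2 size [68.5 77.5] ang 90.0
[[15, 155, 127], [15, 158, 129], [15, 148, 136], [17, 115, 164], [17, 111, 179], [17, 119, 159], [15, 151, 137], [15, 156, 139], [15, 157, 140]]
x 60 y cols (np.float64(-142.0), np.float64(130.0))
x 50 y cols (np.float64(-144.5), np.float64(130.0))
x 40 y cols (np.float64(-142.5), np.float64(130.0))
```

drive_tool(
  series=[0.2,0.0015,0,0,0,0,0,0.2,0.0015,0,0,0,0,0,0.2,0,0,0,0,0,0],
)

```text
time: 8.8
position: [0.5877, -0.0386, 0.0018]
eef_rot: [0.0, 0.997, -0.081, 0.0]
force: [-0.4, 0.1, -0.3]
gripper_width: 0.0174
finger_force: 0.0
```

drive_tool(
  series=[0.2,0.0015,0,0,0,0,0,0.2,0,0,0,0,0,0],
)

```text
time: 8.97
position: [0.5892, -0.0388, 0.0017]
eef_rot: [0.0, 0.997, -0.081, 0.0]
force: [0.9, -0.1, -0.5]
gripper_width: 0.0173
finger_force: 0.0
```

drive_tool(
  series=[0.2,0.0015,0,0,0,0,0,0.2,0,0,0,0,0,0],
)

```text
time: 9.13
position: [0.5899, -0.0388, 0.0015]
eef_rot: [-0.0, 0.997, -0.081, -0.001]
force: [-0.8, 0.6, 0.9]
gripper_width: 0.0169
finger_force: 0.8
```

drive_tool(
  series=[0.2,0.0015,0,0,0,0,0,0.2,0,0,0,0,0,0],
)

```text
time: 9.3
position: [0.5899, -0.0389, 0.0013]
eef_rot: [-0.0, 0.997, -0.081, -0.002]
force: [-4.5, 0.9, 3.4]
gripper_width: 0.0173
finger_force: 2.6
```

Run:
```python
from seg import *
show(); o=observe(); print(o["moment"],o["finger_force"])
im=rect("scene"); cv2.imwrite("pics/r2.png",im)
```

```text
t 9.3 jig mm [  20.4 -112.6] z 1.3 toolx vs jigx deg 0.09 tilt [-0.004  0.    -1.   ] F jig [-4.6  0.1] 3.4 w 0.0173
[ 0.11485177  0.97165055 -0.03564093] 2.5639493328344543
```

Rail contact is confirmed: 4.6 N with no turning moment. Next I retract, lift, and go round to the blank's rear end.

drive_tool(
  series=[0.2,-0.005,0,0,0,0,0,0.2,-0.01,0,0,0,0,0,0.2,0,0,-0.02,0,0,0,0.2,0,0,-0.02,0,0,0,0.0,0.021,0.0158,0,0,0,0,0.0,0.021,0.0158,0,0,0,0,0.0,0.0206,0.0158,0,0,0,0,0.0,0,0,0,0,0,-7,0.0,0,0,0,0,0,-7,0.0,0,0,0,0,0,-7,0.0,0,0,0,0,0,-7,0.0,0,0,0,0,0,-7],
)

```text
time: 10.35
position: [0.6316, -0.094, 0.0417]
eef_rot: [0.0, 0.974, 0.225, 0.0]
force: [-0.1, 0.2, 0.3]
gripper_width: -0.0002
finger_force: 0.0
```

drive_tool(
  series=[0,0,0,0,0,0,-7,0,0,0,0,0,0,-7,0,0,0,0,0,0,-7,0,0,0,0,0,0,-7,0,0,0,0,0,0,-7,0,0,0,0,0,0,-7,0,0,0,0,0,0,-6,0,0,0,0,0,0,0,0,0,0,0,0,0,0],
)

```text
time: 11.1
position: [0.6315, -0.0938, 0.0418]
eef_rot: [0.0, 0.801, 0.599, 0.0]
force: [-0.1, -0.4, -0.1]
gripper_width: 0.0001
finger_force: 0.0
```

```bash
python3 seg.py
```

```text
t 11.1 jig mm [  70.4 -160.1] z 41.8 toolx vs jigx deg 82.92 tilt [ 0.001 -0.    -1.   ] F jig [ 0.  -0.4] -0.1 w 0.0001
x -33.9 y -0.6 size [45.6 39.9] ang 7.4
x -12.2 y -31.0 size [174.5 258. ] ang 90.0
[[15, 155, 128], [15, 157, 128], [15, 147, 137], [17, 115, 164], [17, 113, 179], [17, 118, 160], [15, 150, 138], [15, 156, 139], [15, 157, 140]]
x 60 y cols (np.float64(-141.5), np.float64(130.0))
x 50 y cols (np.float64(-145.0), np.float64(130.0))
x 40 y cols (np.float64(-143.5), np.float64(130.0))
```

drive_tool(
  series=[0,0,0,0,0,0,-7,0,0,-0.011,0,0,0,0,0,0,-0.0114,0,0,0,0,0,0,0,0,0,0,0,0,0,0,0.015,0,0,0,0,0,0,0.012,0,0,0,0,0,0,0.008,0,0,0,0,0,0,0,0,0,0],
)

```text
time: 11.82
position: [0.6081, -0.0898, 0.0048]
eef_rot: [-0.001, 0.762, 0.647, -0.001]
force: [-1.4, 1.0, -1.1]
gripper_width: -0.0002
finger_force: 0.0
```

Run:
```python
from seg import *
show(); f=grab_frame("scene"); o=observe()["position"]; x,y=tojig(o)
a=f["img"][190:300,200:310]; S=lambda p:((p-[200,190])*[4,4]).round(0)
for z in(.012,.02,.03): print(z,[S(px(f,toworld(x+dx,y+.01,z))) for dx in(-.0145,.0145)])
im=rect("scene"); A=np.zeros((600,800,3),np.uint8); A[:440,:440]=cv2.resize(a,None,fx=4,fy=4,interpolation=2); A[:350,445:800]=im[:350,:355]
cv2.imwrite("pics/fin.png",A)
```

```text
t 11.8167 jig mm [  46.7 -160. ] z 4.8 toolx vs jigx deg 90.03 tilt [-0.003  0.001 -1.   ] F jig [-1.6  0.7] -1.1 w -0.0002
0.012 [array([172., 296.]), array([137., 325.])]
0.02 [array([171., 287.]), array([136., 315.])]
0.03 [array([169., 275.]), array([134., 303.])]
```

View pics/fin.png

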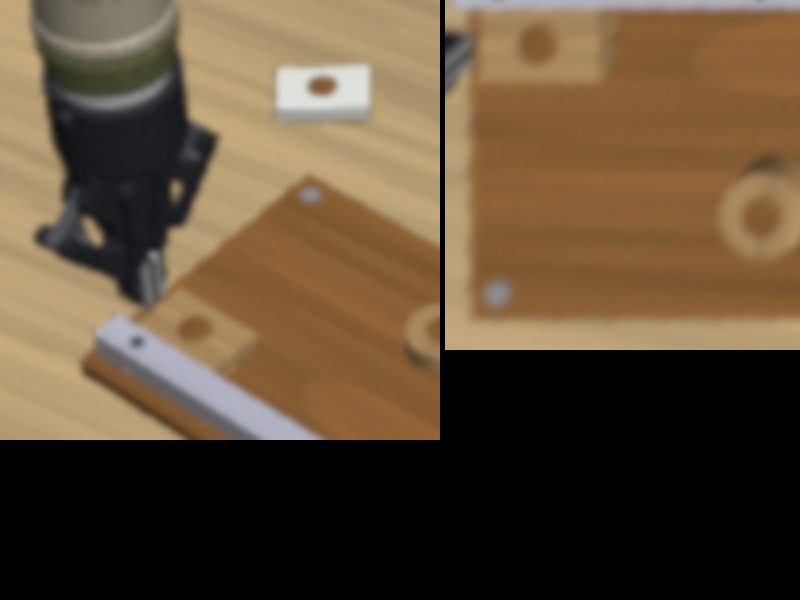

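The blank lies flush on the rail. The shut fingertips stand behind its rear end, below its top. Now I slide it along with a slight lean towards the rail.

drive_tool(
  series=[0,0.004,0,0,0,0,0,0,0.004,0,0,0,0,0,0,0.004,0,0,0,0,0,0,0.004,0.0002,0,0,0,0,0,0.004,0.0002,0,0,0,0,0,0.004,0.0002,0,0,0,0,0,0.004,0.0002,0,0,0,0,0,0.004,0.0002,0,0,0,0,0,0.004,0.0002,0,0,0,0,0,0.004,0.0002,0,0,0,0],
)

```text
time: 12.75
position: [0.6169, -0.0504, 0.0066]
eef_rot: [-0.0, 0.762, 0.647, -0.0]
force: [0.2, -0.5, -0.6]
gripper_width: -0.0001
finger_force: 0.1
```

```bash
cat > q.py <<'E'
from seg import *
show(); im=rect("scene"); h=cv2.cvtColor(im,cv2.COLOR_BGR2HSV)
m=((h[...,2]>145)&(h[...,1]<140)&(h[...,1]>70)&(abs(h[...,0].astype(int)-17)<5)).astype(np.uint8)
m[:8]=0; m[:,:30]=0
m=cv2.morphologyEx(m,cv2.MORPH_OPEN,np.ones((5,5)))
for c in cv2.findContours(m,cv2.RETR_EXTERNAL,2)[0]:
    x,y,w,hh=cv2.boundingRect(c)
    if cv2.contourArea(c)>1500: print("jig y %.1f..%.1f x %.1f..%.1f"%(x/2-160,(x+w)/2-160,75-(y+hh)/2,75-y/2),"rect",np.round(cv2.minAreaRect(c)[2],1))
# bottom edge (near side) straightness of blank per column
for yy in range(-150,126,8):
    c=np.where(m[:130,int((yy+160)*2)])[0]
    if len(c)>20: print(yy,75-c.max()/2,end="; ")
E
python3 q.py
```

```text
t 12.75 jig mm [  49.  -119.7] z 6.6 toolx vs jigx deg 90.09 tilt [-0. -0. -1.] F jig [ 0.3 -0.4] -0.6 w -0.0001
jig y -145.0..99.0 x -100.0..-82.0 rect -0.0
jig y -24.0..26.5 x -55.5..-13.0 rect 1.2
jig y -108.0..-45.0 x 32.0..69.5 rect 89.1
-102 32.5; -94 33.0; -86 33.0; -78 33.0; -70 33.0; -62 33.0; -54 33.0; -46 36.0;
```

drive_tool(
  series=[0,0.003,0,0.0015,0,0,0,0,0.006,0.0001,0,0,0,0,0,0.006,0.0001,0,0,0,0,0,0.006,0.0001,0,0,0,0,0,0.006,0.0001,0,0,0,0,0,0.006,0.0001,0,0,0,0,0,0.006,0.0001,0,0,0,0,0,0.006,0.0001,0,0,0,0,0,0.006,0.0001,0,0,0,0,0,0.006,0.0001,0,0,0,0,0,0.006,0.0001,0,0,0,0,0,0.004,0,0,0,0,0],
)

```text
time: 13.8
position: [0.6289, 0.0159, 0.0052]
eef_rot: [0.0, 0.762, 0.648, 0.0]
force: [-0.4, -0.6, -0.8]
gripper_width: 0.0
finger_force: 0.1
```

```bash
python3 q.py
```

```text
t 13.8 jig mm [ 49.9 -52.3] z 5.2 toolx vs jigx deg 90.11 tilt [ 0.  0. -1.] F jig [-0.3 -0.7] -0.8 w 0.0
jig y -136.5..99.0 x -100.0..-81.5 rect 90.0
jig y -24.0..26.5 x -55.5..-13.5 rect 90.0
jig y -40.0..22.0 x 32.0..69.5 rect -0.0
-38 34.0; -30 33.0; -22 33.0; -14 33.0; -6 33.0; 2 32.5; 10 33.0; 18 33.0;
```

drive_tool(
  series=[0,0.004,0,0,0,0,0,0,0.006,0,0,0,0,0,0,0.006,0.0001,0,0,0,0,0,0.006,0,0,0,0,0,0,0.006,0.0001,0,0,0,0,0,0.006,0,0,0,0,0,0,0.006,0.0001,0,0,0,0,0,0.006,0,0,0,0,0,0,0.006,0.0001,0,0,0,0,0,0.006,0,0,0,0,0,0,0.004,0,0,0,0,0],
)

```text
time: 14.77
position: [0.6393, 0.0771, 0.0052]
eef_rot: [0.0, 0.762, 0.648, 0.0]
force: [-0.7, -0.3, 1.0]
gripper_width: 0.0
finger_force: 0.1
```

```bash
python3 q.py
```

```text
t 14.7667 jig mm [50.3  9.8] z 5.2 toolx vs jigx deg 90.11 tilt [ 0.  0. -1.] F jig [-0.7 -0.4] 1.0 w 0.0
jig y -63.5..99.0 x -100.0..-82.0 rect 90.0
jig y -14.5..26.0 x -55.0..-13.5 rect 21.3
jig y 21.5..84.0 x 32.5..69.5 rect -0.0
26 33.0; 34 33.0; 42 33.0; 50 33.0; 58 33.0; 66 33.0; 74 33.0; 82 36.0;
```

drive_tool(
  series=[0,0.003,0,0,0,0,0,0,0.004,0.0001,0,0,0,0,0,0.004,0,0,0,0,0,0,0.004,0.0001,0,0,0,0,0,0.004,0,0,0,0,0,0,0.004,0.0001,0,0,0,0,0,0.004,0,0,0,0,0,0,0.004,0,0,0,0,0,0,0.003,0,0,0,0,0,0,0.003,0,0,0,0,0,0,0,0,0,0,0,0],
)

```text
time: 15.73
position: [0.6455, 0.1134, 0.0052]
eef_rot: [0.0, 0.762, 0.648, 0.0]
force: [0.1, 0.2, 0.2]
gripper_width: 0.0001
finger_force: 0.0
```

drive_tool(
  series=[0,0.0015,0,0,0,0,0,0,0.0015,0,0,0,0,0,0,0,0,0,0,0,0],
)

```text
time: 15.98
position: [0.646, 0.1158, 0.0052]
eef_rot: [0.0, 0.762, 0.647, 0.0]
force: [1.3, -0.1, -0.6]
gripper_width: 0.0004
finger_force: 0.0
```

drive_tool(
  series=[0,0.0015,0,0,0,0,0,0,0.001,0,0,0,0,0,0,0,0,0,0,0,0],
)

```text
time: 16.23
position: [0.6463, 0.1182, 0.0052]
eef_rot: [0.0, 0.762, 0.647, -0.0]
force: [-0.3, 0.1, -0.5]
gripper_width: 0.0
finger_force: 0.0
```

```bash
python3 q.py
```

```text
t 16.2333 jig mm [50.5 51.5] z 5.2 toolx vs jigx deg 90.09 tilt [-0. -0. -1.] F jig [-0.3  0. ] -0.5 w 0.0
jig y -12.5..99.0 x -100.0..-82.0 rect -0.0
jig y 63.0..123.0 x 32.5..69.5 rect 90.0
66 33.5; 74 33.0; 82 33.0; 90 35.0; 98 35.0; 106 35.0; 114 34.5; 122 35.5;
```

drive_tool(
  series=[0,0.0015,0,0,0,0,0,0,0.001,0,0,0,0,0,0,0,0,0,0,0,0],
)

```text
time: 16.53
position: [0.6466, 0.1203, 0.0052]
eef_rot: [0.0, 0.762, 0.647, -0.0]
force: [-0.0, -2.2, 0.8]
gripper_width: -0.0001
finger_force: 0.8
```

drive_tool(
  series=[0,0.0015,0,0,0,0,0,0,0,0,0,0,0,0],
)

```text
time: 16.7
position: [0.6465, 0.1204, 0.0052]
eef_rot: [0.001, 0.762, 0.647, -0.001]
force: [-1.1, -5.3, 0.7]
gripper_width: 0.0001
finger_force: 3.1
```

drive_tool(
  series=[0,0.0015,0,0,0,0,0,0,0,0,0,0,0,0],
)

```text
time: 16.87
position: [0.6465, 0.1205, 0.0051]
eef_rot: [0.002, 0.763, 0.647, -0.003]
force: [-2.2, -9.8, 2.6]
gripper_width: -0.0002
finger_force: 5.1
```

Firm against the end stop (9.8 N, no further travel). Retract straight back, lift, and check.

drive_tool(
  series=[0,-0.004,0,0,0,0,0,0,-0.008,0,0,0,0,0,0,-0.01,0,0,0,0,0,0,0,0,-0.03,0,0,0,0,-0.02,0,-0.03,0,0,0,0,-0.035,0,-0.01,0,0,0,0,-0.035,0,0,0,0,0,0,0,0,0,0,0,0],
)

```text
time: 17.53
position: [0.6295, 0.0072, 0.0768]
eef_rot: [0.002, 0.764, 0.645, 0.0]
force: [0.6, 0.5, 0.2]
gripper_width: 0.0003
finger_force: 0.0
```

```bash
cp pics/rect.png /dev/null; python3 q.py
python3 - <<'E'
from seg import *
im=rect("scene"); cv2.imwrite("pics/end.png",cv2.resize(im[:200,380:],None,fx=3,fy=3,interpolation=2))
h=cv2.cvtColor(im,cv2.COLOR_BGR2HSV)
for y in (70,80,90,110): print(y,[(75-i/2,*h[i,int((y+160)*2)].tolist()) for i in range(4,20,2)])
E
```

```text
t 17.5333 jig mm [ 51.9 -60.7] z 76.8 toolx vs jigx deg 89.78 tilt [ 0.003 -0.002 -1.   ] F jig [0.6 0.6] 0.2 w 0.0003
jig y -144.0..99.0 x -100.0..-82.0 rect 90.0
jig y -24.0..27.0 x -55.5..-13.0 rect 1.2
jig y 65.0..123.0 x 32.0..69.5 rect 90.0
66 36.5; 74 32.5; 82 33.0; 90 34.5; 98 34.5; 106 34.5; 114 34.5; 122 36.0; 70 [(73.0, 141, 10, 181), (72.0, 5, 19, 177), (71.0, 13, 47, 175), (70.0, 15, 66, 174), (69.0, 17, 87, 173), (68.0, 17, 105, 170), (67.0, 17, 111, 168), (66.0, 17, 112, 166)]
80 [(73.0, 137, 10, 183), (72.0, 171, 10, 177), (71.0, 13, 35, 174), (70.0, 15, 63, 171), (69.0, 16, 83, 170), (68.0, 17, 98, 169), (67.0, 17, 110, 167), (66.0, 17, 113, 165)]
90 [(73.0, 141, 10, 181), (72.0, 177, 13, 177), (71.0, 10, 31, 175), (70.0, 14, 59, 173), (69.0, 16, 84, 170), (68.0, 17, 98, 169), (67.0, 17, 107, 167), (66.0, 17, 112, 164)]
110 [(73.0, 135, 11, 181), (72.0, 173, 12, 175), (71.0, 12, 37, 172), (70.0, 14, 63, 171), (69.0, 16, 83, 170), (68.0, 17, 102, 168), (67.0, 17, 112, 166), (66.0, 17, 112, 164)]
```

View pics/end.png

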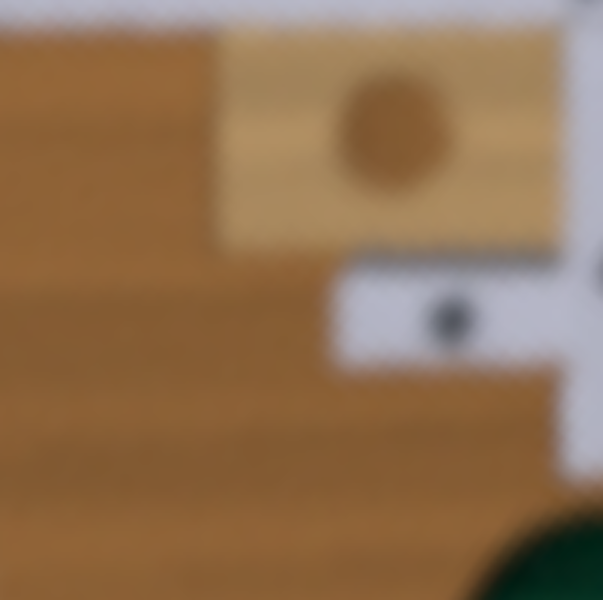

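The last crop shows the blank at (215–560, 30–250): tight on the rail above and on the end stop at right, with an even gap to the guide strip. The round blank and ornament have not moved.

```bash
python3 -c "
from workcell import *
print(job_done())"
```

```text
the job is handed in; nothing more can be done
None
```

I pushed the wooden blank flat against the rail first, then slid it along into the corner pocket until it stopped firmly against the end stop. By the last camera check it was home against both rail and stop, with the round blank where it was; the job was handed in at about 18 s, and the hand-in call gave no verdict.

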